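Roll down the trivet's tile strip

ROBOT

A 6-joint arm with a two-finger parallel gripper is mounted at the origin on the work surface. World frame = base frame: x ahead of the robot, y to its left, z up, the work surface at z = 0. Lengths are in m, angles in rad, forces in N, time in s.
With the tool pointing down it reaches from about 0.375 to 0.9 m from the base axis. Payload 3.1 kg.
Tool frame: the origin (TCP) lies at the very end of the fingers, on their centre line; the grasp point (between the pads) lies 19 mm behind it (manip.pinch_z is the distance from the TCP to the grasp point, in m); z points along the fingers, y is the direction in which the jaws open and shut (so a half turn about z gives the same grasp; the last joint's range is limited). The gripper opens to 85 mm and grips with 20 to 120 N. Pads are 22 mm wide; open, the fingers measure 114 mm over their backs; the gripper's body (76 mm by 85 mm) begins 54 mm behind the grasp point. The pads swing forward as they close: fully open they stand 13 mm farther back than shut.
Start: joints at [-1.458, 0.527, 1.433, -0, 1.181, -0.178], TCP at [0.18, -0.599, 0.205] pointing down, gripper open.
Joint ranges: [-3.08, 3.08], [-0.75, 2.2], [0.22, 2.44], [-1.43, 4.57], [0, 2.65], [-2.85, 2.85]. Speed limits (rad/s): [2.79, 2.79, 3.14, 3.14, 3.14, 3.14].

INTERFACE

Orientations are given as a unit quaternion [x, y, z, w].
In Python, from station import manip gives the robot as it stands.
- The arm moves only by the tool drive_tool, never from a script. Its argument "increments" is a list of rows, each a list of 7 numbers: the closure in counts, from 0 (fully open) to 255 (shut), then the shift along the tool's x, y, z in cm, then the turn, a rotation vector about the tool's x, y, z in rad. A call has 1 to 20 rows; each row is the pose to reach, as a shift and turn from the pose commanded when the call began, along the tool's axes at that moment; what a row does not reach only later rows make up. A row lasts 1/10 s, in which the tool goes at most 50 mm and 8.59 degrees, less where a joint would pass 70% of its speed; a pose out of reach is approached as far as the arm can. A call with a gripper value outside its range is refused whole. The fingers move at their own pace and stop on an object; "force" is the grip in N (left out, the last holds). Time passes only in rows, so rows that repeat a pose let the fingers close. It gives the time, the measured TCP pose, the force and the opening at its end, in the units of the state.
- manip.sense(): the state, without advancing time (a new reading comes with each control period).
- manip.snapshot(name): name is "side" or "top"; returns the picture (420x560x3 uint8, red, green, blue); there is no depth.
- manip.camera_model(name): a dict with "mtx" (3x3 intrinsics, pixels), "cam_to_world" (4x4, takes a point from camera to world coordinates). Camera axes: x right, y down, z forward; pixel columns grow to the right and rows downward; lengths in m; the calibration is good to about 2 mm. A picture is of the moment at which its call begins. camera_model takes no time and is no camera call.
- manip.sign_off(): hands the job in, once; it reports no verdict.
The state is a dict: "t": time; "q": joint angles; "qd": joint speeds; "tau": joint torques, N m; "tcp_pos": TCP position; "tool_rot": TCP orientation; "force": force on the tool from outside, world axes, zero at the start; "ft_torque": the same for the moment, N m; "finger_gap": opening from 0.0 (shut) to 1.0 (fully open).
Only numpy, scipy, OpenCV 4.12 (cv2) and the standard library are available. Lean on these libraries where they do the work, as an engineer would, in place of code of your own. Each camera call takes 0.05 s, during which the arm holds its last target. There are 200 camera calls.

TASK

Take the rubber roller from its bamboo stand and press the loose tiles of the trivet down into their adhesive: start on the terracotta tile, which is already stuck, and roll along the strip in one pass with a firm, steady push, keeping the roller on the tiles until the last one is fully bedded, but never so hard that a tile cracks. Then put the roller back upright in its stand, gently, and leave the things in the tray alone.

Things in the scene. Friction and masses are not known exactly. Their poses are not given: they have to be found in the camera images.
- roller_grip (a point): Hand roller: a free-turning black rubber tyre in a spring-loaded steel fork under a flat-sided upright wooden handle, 0.27 to 0.33 kg; it starts standing in its stand. This point: middle of the handle, 98 mm above the tyre's bottom. The handle runs 42 mm up and down from here, is 24 mm thick along x, 34 mm wide along y. z is up the handle, y along the axle; it rolls along x, either way round.
- roller_axle (a point): Middle of the roller's axle, 80 mm below roller_grip; same axes. The tyre is 36 mm in diameter and 50 mm wide; the sprung fork lets it up into the head by 1 mm per 25 N, 2 mm at most. The whole head is 60 mm long (y) by 36 mm (x); its wooden shoulder block is 40 to 54 mm above the tyre's bottom.
- stand: Bamboo stand for the roller: a block 96 mm (x) by 120 mm (y), 60 mm high, fixed; origin at the centre of its underside, z up. In its top is a pocket 42 mm (x) by 66 mm (y) with edges bevelled 4 mm, its floor 8 mm above the counter. The roller's head drops in with axle along y, 3 mm free all round, and stands on its tyre on the floor, perhaps leaning a few degrees.
- trivet: Tiled trivet, fixed: bamboo frame 264 mm (x) by 92 mm (y), rim 12 mm high, round a cork bed with a strip of eight tiles along x. Origin at the centre of its underside, z up. The terracotta end tile (centre x = -98 mm) is already stuck down. Teal and white tiles 1 to 7 (26 mm in x, 44 mm in y, centres x = -70 to 92 mm every 27 mm) still stand up to 3 mm proud on adhesive.
- strip_start (a point): Middle of the terracotta tile's face (28 x 44 mm) as it would lie were the bed level, 18 mm above the counter; +x runs along the strip. But the cork bed is hand-laid: as a whole it lies up to 2.5 mm higher or lower, and along x it slopes up to 1.8 mm per 100 mm either way about the trivet's middle. These poses do not show that; it must be felt.
- strip_end (a point): Middle of the face of tile 7, the last, as it would lie bedded were the bed level; 190 mm along +x from strip_start. A tile begins to sink at about 8 N downward, sinks slowly (10 mm/s at 13 N) and stays as pressed; more than 25 N cracks the tiles. A steady 12 to 18 N at 20 to 30 mm/s beds the strip in one pass.
- tile1 (a joint): How far tile 1 (counted from the terracotta tile) has sunk, in m: about 0 is proud, 0.003 fully bedded.
- tile2 (a joint): How far tile 2 (counted from the terracotta tile) has sunk, in m: about 0 is proud, 0.003 fully bedded.
- tile3 (a joint): How far tile 3 (counted from the terracotta tile) has sunk, in m: about 0 is proud, 0.003 fully bedded.
- tile4 (a joint): How far tile 4 (counted from the terracotta tile) has sunk, in m: about 0 is proud, 0.003 fully bedded.
- tile5 (a joint): How far tile 5 (counted from the terracotta tile) has sunk, in m: about 0 is proud, 0.003 fully bedded.
- tile6 (a joint): How far tile 6 (counted from the terracotta tile) has sunk, in m: about 0 is proud, 0.003 fully bedded.
- tile7 (a joint): How far tile 7 (counted from the terracotta tile) has sunk, in m: about 0 is proud, 0.003 fully bedded.
- canister: Clear acrylic canister with wooden lid, 76 mm diameter, 99 mm high, origin under its centre; stands in the terracotta tray (240 x 320 mm, on a low shelf whose top is 30 mm above the counter).
- egg_cup_a: Teal ceramic egg cup, 52 mm diameter, 64 mm high, in the tray; origin under its centre.
- egg_cup_b: The matching teal egg cup, same size, in the tray.
- caddy: Stainless spice caddy with hinged flap, 100 x 140 mm, about 60 mm high, in the tray; origin under its centre.
Mind the look-alikes: they are no part of the job. What is shaped like the stand but green or red is not meant. Leave any blue look-alike of the part that bears roller_grip alone.

How it is judged:
By the outcome, as a careful person would: the job done as asked, in the order asked, and still so for the second after the job is handed in, with the robot touching nothing.
It also fails if it takes over 67 s, if anything falls off the work surface, if the arm or the gripper's body presses on something with over 40 N, if the wrist force passes 120 N, or if a joint passes its speed limit or range.

## Working session

There is one attempt and no reset: what is moved stays moved. The work goes in short steps, Python scripts to look and compute and a tool call to move; the robot and the scene stay as the last step left them, time stands still between calls to the robot, and variables do not carry over. Pictures are saved under pics/ and viewed, about 8 in all and at most 12, crops included, and the job is handed in when it is done.

Besides the shell and the picture viewer there is one more tool, called after "Emit:" as name(argument=value, ...), one argument or row to a line, values as JSON. drive_tool: Moves the arm, as the interface text tells. Its arguments: {"type":"object","properties":{"increments":{"type":"array","items":{"type":"array","items":{"type":"number"}}},"force":{"type":"number"}},"required":["increments"]}

```bash
ls; mkdir -p pics
python3 - <<'E'
from station import manip
import cv2,numpy as np
s=manip.sense();print(s)
for n in("top","side"):
    im=manip.snapshot(n);cv2.imwrite(f"pics/{n}0.png",im[...,::-1]);c=manip.camera_model(n);print(n,np.round(c["mtx"],1).tolist(),np.round(c["cam_to_world"],4).tolist())
E
```

```text
pics
{'t': 0.0, 'q': array([-1.45750513e+00,  5.28469581e-01,  1.43391317e+00,  2.68252214e-05,
        1.18138430e+00, -1.78505361e-01]), 'qd': array([0.00034331, 0.00129936, 0.00170819, 0.0010849 , 0.00051939,
       0.00267723]), 'tau': array([-1.01407069e-03, -4.42355525e+01, -1.78022289e+01, -1.82716553e-04,
        8.46781244e-03, -1.82436551e-06]), 'tcp_pos': array([ 0.17973982, -0.59778993,  0.20372812]), 'tool_rot': array([ 9.89375869e-01,  1.45376088e-01,  4.78403667e-05, -1.08621544e-03]), 'force': array([-0.6609281 , -0.46229687, -0.14718347]), 'ft_torque': array([-0.0397722 , -0.03673942, -0.04432756]), 'finger_gap': 1.0045416659484883}
top [[390.2, 0.0, 283.2], [0.0, 390.2, 205.0], [0.0, 0.0, 1.0]] [[0.0023, -0.9938, 0.1116, 0.4409], [-1.0, -0.0027, -0.0036, 0.0507], [0.0039, -0.1116, -0.9937, 1.1489], [0.0, 0.0, 0.0, 1.0]]
side [[389.2, 0.0, 277.5], [0.0, 389.2, 214.9], [0.0, 0.0, 1.0]] [[-0.9379, -0.2635, 0.2255, 0.2864], [-0.3468, 0.7027, -0.6213, 0.7355], [0.0052, -0.6609, -0.7504, 0.94], [0.0, 0.0, 0.0, 1.0]]
```

View pics/top0.png

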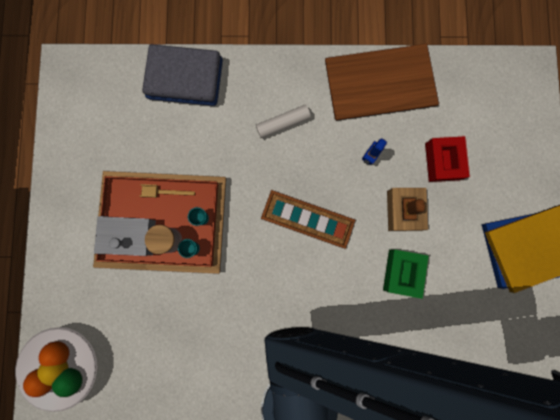

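View pics/side0.png

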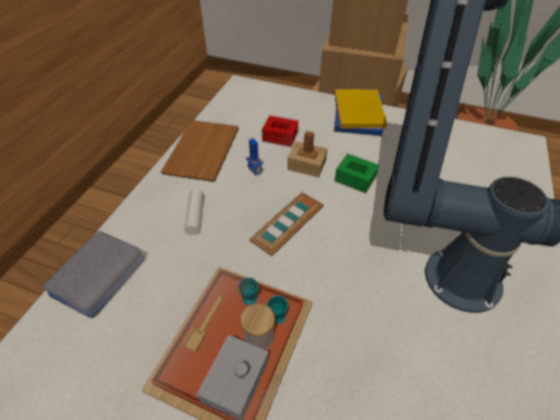

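The top view shows:
- The bamboo stand with the brown roller at (409,209).
- Look-alikes: blue roller (375,151), red stand (447,159) and green stand (407,273).
- The trivet at (308,219), with its terracotta end at (342,230).

The side view agrees: stand at (307,155), trivet at (287,222). I choose the wooden handle in the bamboo stand and will check it in a close crop.

```bash
cat > h.py <<'E'
import numpy as np,cv2
from station import manip
def ray(n,uv):
    c=manip.camera_model(n);T=np.array(c["cam_to_world"]);d=np.linalg.inv(c["mtx"])@[uv[0],uv[1],1]
    return T[:3,3],T[:3,:3]@d
def onz(n,uv,z):
    o,d=ray(n,uv);return o+d*(z-o[2])/d[2]
def tri(a,b):
    (o1,d1),(o2,d2)=ray("top",a),ray("side",b)
    s=np.linalg.lstsq(np.c_[d1,-d2],o2-o1,rcond=None)[0];p,q=o1+d1*s[0],o2+d2*s[1]
    return (p+q)/2,np.linalg.norm(p-q)
E
python3 - <<'E'
from h import *
im=cv2.imread("pics/top0.png");sd=cv2.imread("pics/side0.png")
a=cv2.resize(im[170:255,255:435],None,fx=4.4,fy=4.4,interpolation=cv2.INTER_CUBIC)
b=cv2.resize(sd[125:185,280:335],None,fx=3.6,fy=3.6,interpolation=cv2.INTER_CUBIC)
c=cv2.resize(sd[190:255,245:330],None,fx=3.3,fy=3.3,interpolation=cv2.INTER_CUBIC)
o=np.zeros((600,800,3),np.uint8);o[:a.shape[0],:a.shape[1]]=a;o[380:380+b.shape[0],:b.shape[1]]=b;o[380:380+c.shape[0],250:250+c.shape[1]]=c
cv2.imwrite("pics/crop1.png",o)
for n,img,box in(("top",im,(180,260,255,365)),("side",sd,(190,260,245,330))):
    r0,r1,c0,c1=box;h=cv2.cvtColor(img[r0:r1,c0:c1],cv2.COLOR_BGR2HSV)
    m=cv2.inRange(h,(75,60,30),(100,255,255))
    k,l,st,ce=cv2.connectedComponentsWithStats(m)
    for i in range(1,k):
        if st[i,4]>15:
            uv=ce[i]+[c0,r0];print(n,"teal",uv.round(1),st[i,4],onz(n,uv,.021).round(4))
    m=cv2.inRange(h,(0,60,40),(30,255,255))
    k,l,st,ce=cv2.connectedComponentsWithStats(m);i=1+st[1:,4].argmax()
    ys,xs=np.where(l==i);R=cv2.minAreaRect(np.c_[xs,ys].astype(np.float32)+np.float32([c0,r0]));P=cv2.boxPoints(R)
    print(n,"frame",R,[onz(n,p,.012)[:2].round(4).tolist() for p in P],onz(n,R[0],.012).round(4))
E
```

```text
top teal [278.1 207.8] 114 [0.5594 0.0613 0.021 ]
top teal [295.5 214. ] 119 [0.5415 0.0106 0.021 ]
top teal [313.  220.3] 117 [ 0.5232 -0.04    0.021 ]
top teal [330.7 226.5] 118 [ 0.5053 -0.0909  0.021 ]
top frame ((307.9705810546875, 218.88235473632812), (90.81082153320312, 31.54835319519043), 19.653825759887695) [[0.5289, 0.1144], [0.6167, 0.0839], [0.5272, -0.1664], [0.4408, -0.1341]] [ 0.528 -0.026  0.012]
side teal [301.5 206.2] 53 [ 0.5034 -0.0871  0.021 ]
side teal [291.  215.8] 59 [ 0.5218 -0.0368  0.021 ]
side teal [280.2 226. ] 64 [0.5393 0.0143 0.021 ]
side teal [268.4 236.6] 76 [0.5582 0.0655 0.021 ]
side frame ((286.1637268066406, 222.15025329589844), (27.724348068237305, 78.26583862304688), 46.12330627441406) [[0.6137, 0.0898], [0.5255, -0.1927], [0.4388, -0.126], [0.5331, 0.1374]] [ 0.5296 -0.0139  0.012 ]
```

View pics/crop1.png

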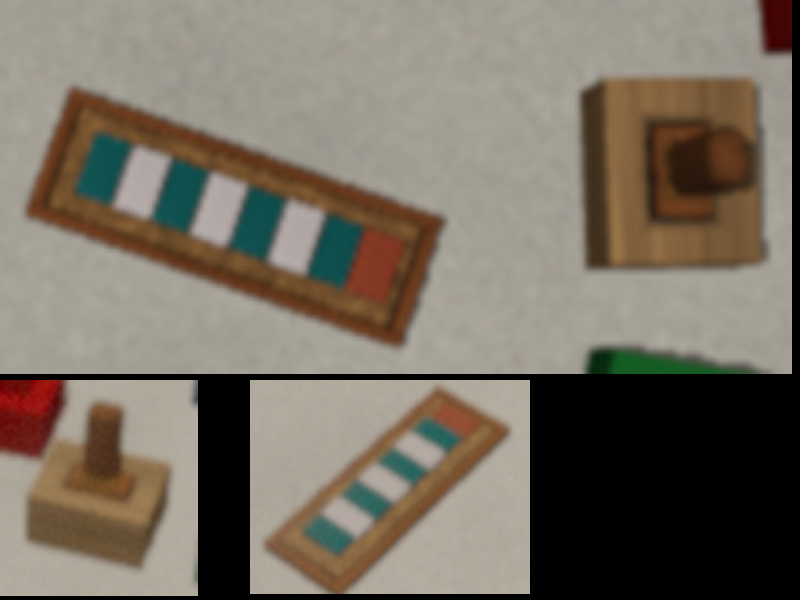

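The crop confirms it. The bamboo stand holds the brown-handled roller, top of handle about (421,205) in top and (309,132) in side. The strip's terracotta tile is at the end near the stand. Now I'll measure the stand and the lean of the handle.

Run:
```python
from h import *
im=cv2.imread("pics/top0.png");sd=cv2.imread("pics/side0.png")
# handle: dark reddish-brown
def hsv(i,uv): return cv2.cvtColor(i,cv2.COLOR_BGR2HSV)[uv[1],uv[0]].tolist()
C=lambda x,y:(round(x/4.4+255),round(y/4.4+170))
for nm,p in dict(top=(640,245),leftside=(594,180),floor=(690,205),htop=(732,155),hside=(690,165),ground=(540,200)).items(): print(nm,C(*p),hsv(im,C(*p)))
S=lambda x,y:(round(x/3.6+280),round((y-380)/3.6+125))
for nm,p in dict(top=(60,465),front=(80,535),right=(150,515),handle=(103,440),htop=(106,408)).items(): print("s",nm,S(*p),hsv(sd,S(*p)))
# stand top corners by crop reading, z=.06
for p in((605,78),(757,80),(765,262),(605,268)): print(onz("top",(p[0]/4.4+255-.4,p[1]/4.4+170-.4),.06).round(4))
for p in((52,440),(169,466),(141,530),(29,496)): print("side",onz("side",(p[0]/3.6+280-.4,(p[1]-380)/3.6+125-.4),.06).round(4))
print("pocket",[onz("top",(p[0]/4.4+255-.4,p[1]/4.4+170-.4),.06)[:2].round(4).tolist() for p in((648,120),(648,221))])
print("handle top",tri((732/4.4+254.6,155/4.4+169.6),(106/3.6+279.6,26/3.6+124.6)), onz("top",(732/4.4+254.6,155/4.4+169.6),.148))
g=cv2.cvtColor(im,cv2.COLOR_BGR2HSV)[185:235,385:435]
m=cv2.inRange(g,(8,70,95),(25,255,255));print(cv2.minAreaRect(cv2.findNonZero(m)),m.sum()//255)
np.set_printoptions(linewidth=250);print(g[14:28:1,14:46,2]);
```

```text
top (400, 226) [16, 133, 127]
leftside (390, 211) [15, 135, 64]
floor (412, 217) [12, 184, 104]
htop (421, 205) [12, 180, 99]
hside (412, 208) [12, 190, 43]
ground (378, 215) [19, 22, 163]
s top (297, 149) [17, 116, 147]
s front (302, 168) [16, 123, 104]
s right (322, 162) [17, 128, 100]
s handle (309, 142) [12, 150, 80]
s htop (309, 133) [14, 159, 125]
[ 0.6143 -0.2609  0.06  ]
[ 0.6133 -0.3586  0.06  ]
[ 0.4965 -0.3592  0.06  ]
[ 0.4924 -0.2574  0.06  ]
side [ 0.6181 -0.3469  0.06  ]
side [ 0.497  -0.3488  0.06  ]
side [ 0.4963 -0.2481  0.06  ]
side [ 0.6112 -0.2573  0.06  ]
pocket [[0.5872, -0.2877], [0.5224, -0.2857]]
handle top (array([ 0.55562091, -0.31085177,  0.1429785 ]), np.float64(0.0005736763628065928)) [ 0.55476974 -0.30910953  0.148     ]
((22.0, 24.0), (42.0, 40.0), 90.0) 1057
[[125 116  92  68  67  85  92  96  94  95  97  97  94  92  91  83  71  71  80  79  78  80  86  96 109 124 128 114  99 122 154 159]
 [123 115  92  65  71  91 102 105 102 103 106 104  95  87  82  70  60  65  75  80  81  82  84  88  95 114 124 115  99 120 154 161]
 [124 113  86  58  70  93 102 101  
[... 837 characters left out ...]
 99  98  95  91  78  70  80  97 121 155 163]
 [125 113  91  58  59  82  91  79  60  45  43  43  44  43  44  45  50  64  79  89  95  96  97  95  88  75  68  78  97 122 155 165]
 [125 114  91  55  53  74  91  80  60  45  41  42  42  44  44  44  48  60  74  83  87  90  91  91  83  70  66  80  97 122 154 165]
 [125 114  91  56  49  73  89  79  58  44  42  43  43  44  43  42  45  53  65  72  77  79  81  81  75  64  66  81  99 123 155 165]
 [124 116  95  61  50  71  89  81  64  46  42  43  42  42  42  40  41  45  51  56  59  61  64  65  64  62  69  86 102 124 157 166]
 [126 118 101  67  55  75  90  86  77  54  43  41  40  39  38  40  39  38  41  42  48  52  56  63  67  70  83 100 106 123 156 166]]
```

```bash
cat >> h.py <<'E'
from scipy.spatial.transform import Rotation as Ro
def plan(p,yaw_deg):
    "shift (cm, tool axes) and turn (rotvec) from the measured pose to tool-down at p with tool x at yaw"
    s=manip.sense();R=Ro.from_quat(s["tool_rot"]);T=Ro.from_euler("z",yaw_deg,degrees=True)*Ro.from_euler("x",180,degrees=True)
    print("t",round(s["t"],2),"at",s["tcp_pos"].round(4),"shift",(R.inv().apply(np.array(p)-s["tcp_pos"])*100).round(2),"turn",(R.inv()*T).as_rotvec().round(4),"F",s["force"].round(1),"gap",round(s["finger_gap"],3))
E
python3 -c "
from h import *
plan([.555,-.309,.2037],0)"
```

```text
t 0.1 at [ 0.1797 -0.5979  0.2038] shift [ 44.25 -16.87   0.06] turn [-0.0019 -0.      0.2918] F [ 0.8 -0.4 -0. ] gap 0.995
```

Emit:
drive_tool(
  increments=[
    [0,2,-0.8,0,0,0,0.015],
    [0,6,-2.3,0,0,0,0.04],
    [0,10,-3.8,0,0,0,0.07],
    [0,14,-5.3,0,0,0,0.1],
    [0,18,-6.9,0,0,0,0.13],
    [0,22,-8.4,0,0,0,0.16],
    [0,26,-9.9,0,0,0,0.19],
    [0,30,-11.4,0,0,0,0.21],
    [0,34,-13,0,0,0,0.24],
    [0,38,-14.5,0,0,0,0.26],
    [0,41.5,-15.8,0,0,0,0.28],
    [0,43.5,-16.6,0,0,0,0.292],
    [0,44.25,-16.87,0,0,0,0.292],
    [0,44.25,-16.87,0,0,0,0.292],
    [0,44.25,-16.87,0,0,0,0.292],
  ],
  force=60,
)

```text
t: 1.6
tcp_pos: [0.5541, -0.3103, 0.2044]
tool_rot: [1.0, -0.0, -0.001, -0.0]
force: [-0.7, -0.2, 1.5]
finger_gap: 1.002
```

Run:
```python
from h import *
plan([.555,-.309,.205],0)
a=manip.snapshot("top")[150:270,350:470,::-1];b=manip.snapshot("side")[60:190,240:370,::-1]
a=cv2.resize(a,(400,400),interpolation=cv2.INTER_CUBIC);b=cv2.resize(b,(400,400),interpolation=cv2.INTER_CUBIC)
cv2.imwrite("pics/c2.png",np.hstack([a,b]))
s=manip.sense()
c=manip.camera_model("side");T=np.linalg.inv(np.array(c["cam_to_world"]))
def pr(p):
    q=c["mtx"]@(T@[*p,1])[:3];return q[:2]/q[2]
for nm,p in dict(tcp=s["tcp_pos"],handletop=[.555,-.309,.148],stand=[.555,-.309,.06]).items():
    u=pr(p);print(nm,u.round(1),"crop",((u-[240,60])*400/130+400*np.array([1,0])).round())
```

```text
t 1.6 at [ 0.5541 -0.3103  0.2044] shift [ 0.09 -0.13 -0.06] turn [-0.0001  0.0012 -0.0006] F [-0.7 -0.2  1.5] gap 1.002
tcp [310.9 116.4] crop [618. 173.]
handletop [309.2 131. ] crop [613. 218.]
stand [307.6 151.5] crop [608. 282.]
```

View pics/c2.png

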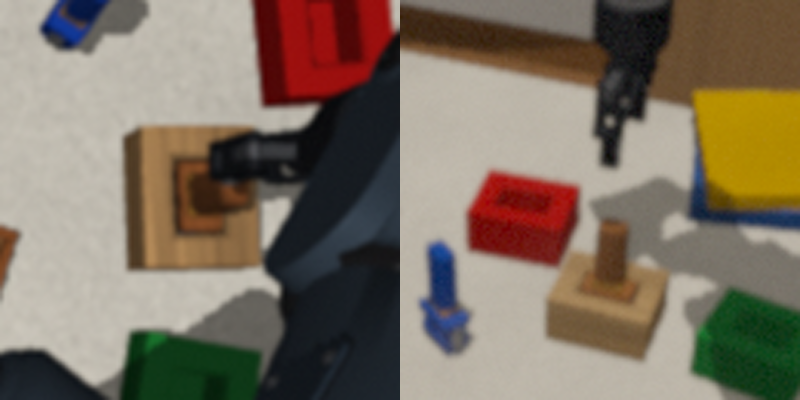

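Top crop: the handle is at about (235,180) in the crop with a finger above it. Side crop: fingertips at (608,165), handle top at (612,225), directly under the tool and clear of the look-alikes. The two views differ by about 5 mm in y, so I take a value between them. I'll descend and close softly.

Emit:
drive_tool(
  increments=[
    [0,0.09,-0.3,0.5,0,0,0],
    [0,0.09,-0.3,2,0,0,0],
    [0,0.09,-0.3,4,0,0,0],
    [0,0.09,-0.3,6,0,0,0],
    [0,0.09,-0.3,8,0,0,0],
    [0,0.09,-0.3,9.7,0,0,0],
    [0,0.09,-0.3,11,0,0,0],
    [0,0.09,-0.3,11.7,0,0,0],
    [0,0.09,-0.3,11.7,0,0,0],
    [90,0.09,-0.3,11.7,0,0,0],
    [90,0.09,-0.3,11.7,0,0,0],
    [130,0.09,-0.3,11.7,0,0,0],
    [130,0.09,-0.3,11.7,0,0,0],
    [130,0.09,-0.3,11.7,0,0,0],
  ],
  force=20,
)

```text
t: 3.1
tcp_pos: [0.5561, -0.3068, 0.0881]
tool_rot: [1.0, -0.0, 0.0, 0.0]
force: [0.1, 0.4, 0.5]
finger_gap: 0.492
```

```bash
python3 -c "
from h import *
plan([.555,-.307,.087],0);print(manip.sense()['ft_torque'])"
```

```text
t 3.1 at [ 0.5561 -0.3068  0.0881] shift [-0.11  0.02  0.11] turn [ 0.0004 -0.0005 -0.0002] F [0.1 0.4 0.5] gap 0.492
[ 0.01579439 -0.01270468 -0.02932769]
```

Emit:
drive_tool(
  increments=[
    [160,0,0,0,0,0,0],
    [170,0,0,0,0,0,0],
    [180,0,0,0,0,0,0],
    [190,0,0,0,0,0,0],
    [200,0,0,0,0,0,0],
    [210,0,0,0,0,0,0],
    [220,0,0,0,0,0,0],
    [220,0,0,0,0,0,0],
  ],
  force=20,
)

```text
t: 3.9
tcp_pos: [0.556, -0.3067, 0.0878]
tool_rot: [1.0, -0.0, 0.0, 0.0]
force: [-0.0, 0.6, -0.1]
finger_gap: 0.277
```

```bash
python3 -c "
from h import *
plan([.555,-.307,.087],0);print(manip.sense()['ft_torque'])"
```

```text
t 3.9 at [ 0.556  -0.3067  0.0878] shift [-0.1   0.03  0.08] turn [ 0.     -0.     -0.0002] F [-0.   0.6 -0.1] gap 0.277
[-0.00074621  0.03763292  0.00146005]
```

Emit:
drive_tool(
  increments=[
    [255,0,0,0,0,0,0],
    [255,0,0,0,0,0,0],
    [255,0,0,0,0,0,0],
    [255,0,0,-0.3,0,0,0],
    [255,0,0,-1,0,0,0],
    [255,0,0,-2,0,0,0],
    [255,0,0,-3,0,0,0],
    [255,0,0,-4,0,0,0],
    [255,0,0,-5,0,0,0],
    [255,0,0,-6,0,0,0],
    [255,0,0,-7,0,0,0],
    [255,0,0,-7.8,0,0,0],
    [255,0,0,-8,0,0,0],
    [255,0,0,-8,0,0,0],
    [255,0,0,-8,0,0,0],
  ],
  force=100,
)

```text
t: 5.4
tcp_pos: [0.5556, -0.3064, 0.1673]
tool_rot: [1.0, -0.0, -0.0, -0.0]
force: [-0.3, -0.2, -3.6]
finger_gap: 0.266
```

Run:
```python
from h import *
im=cv2.imread("pics/top0.png");sd=cv2.imread("pics/side0.png")
# terracotta tile in both views; strip start = tile1 centre -28mm etc.
u=np.array([.337,.9415])
pts=[((330.7,226.5),(301.5,206.2)),((313,220.3),(291,215.8)),((295.5,214),(280.2,226)),((278.1,207.8),(268.4,236.6))]
for a,b in pts: print(tri(a,b))
plan([.4958,-.1165,.168],-19.7);print(manip.sense()['ft_torque'])
b=manip.snapshot("side")[80:210,240:370,::-1];cv2.imwrite("pics/c3.png",cv2.resize(b,(520,520),interpolation=cv2.INTER_CUBIC))
```

```text
(array([ 0.50522578, -0.09176592,  0.01585985]), np.float64(0.001009434207463957))
(array([ 0.52325066, -0.04035663,  0.01649956]), np.float64(0.0006881631058629399))
(array([0.54130261, 0.01042812, 0.01580585]), np.float64(0.001233603752908864))
(array([0.55999752, 0.06135939, 0.01513058]), np.float64(2.2856854354880115e-05))
t 5.4 at [ 0.5556 -0.3064  0.1673] shift [ -5.99 -18.99  -0.06] turn [-0.0006  0.001   0.3436] F [-0.3 -0.2 -3.6] gap 0.266
[ 0.01184596 -0.03816365  0.03624234]
```

View pics/c3.png

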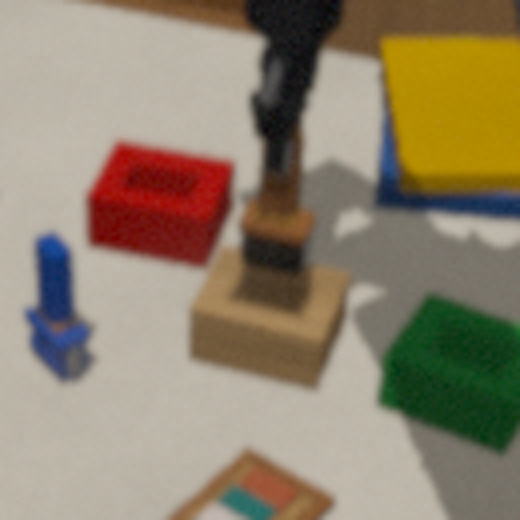

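Side crop: the roller hangs upright from the gripper at (280,230), the stand below it is empty and the trivet is undisturbed. I'll carry it over the terracotta tile.

Emit:
drive_tool(
  increments=[
    [255,-0.2,-0.6,0,0,0,0.01],
    [255,-0.8,-2.4,0,0,0,0.045],
    [255,-1.5,-4.5,0,0,0,0.08],
    [255,-2.2,-6.7,0,0,0,0.12],
    [255,-2.9,-8.9,0,0,0,0.16],
    [255,-3.6,-11.1,0,0,0,0.2],
    [255,-4.3,-13.3,0,0,0,0.24],
    [255,-5,-15.3,0,0,0,0.28],
    [255,-5.6,-17.1,0,0,0,0.31],
    [255,-6,-18.3,0.6,0,0,0.335],
    [255,-6.13,-18.79,2,0,0,0.342],
    [255,-6.13,-18.79,3.5,0,0,0.342],
    [255,-6.13,-18.79,4.8,0,0,0.342],
    [255,-6.13,-18.79,5.5,0,0,0.342],
    [255,-6.13,-18.79,5.7,0,0,0.342],
    [255,-6.13,-18.79,5.7,0,0,0.342],
    [255,-6.13,-18.79,5.7,0,0,0.342],
  ],
)

```text
t: 7.15
tcp_pos: [0.4952, -0.119, 0.1112]
tool_rot: [0.985, -0.17, 0.001, 0.0]
force: [0.7, -0.6, -2.6]
finger_gap: 0.269
```

Run:
```python
from h import *
F=[]
plan([.4943,-.1185,.110],-19.6)
for i in range(3):
    im=manip.snapshot("side");F.append(manip.sense()["force"])
im2=manip.snapshot("top");F.append(manip.sense()["force"])
print(np.round(F,2))
a=cv2.resize(im[160:280,230:350,::-1],(400,400),interpolation=cv2.INTER_CUBIC)
b=cv2.resize(im2[170:270,255:375,::-1],(480,400),interpolation=cv2.INTER_CUBIC)[:,80:]
cv2.imwrite("pics/c4.png",np.hstack([a,b]))
```

```text
t 7.15 at [ 0.4952 -0.119   0.1112] shift [-0.1  -0.02  0.12] turn [ 0.0001 -0.0011 -0.0002] F [ 0.7 -0.6 -2.6] gap 0.269
[[-0.71 -0.38 -3.01]
 [-0.3  -0.8  -2.42]
 [ 0.38  0.98 -2.13]
 [ 0.65  0.37 -2.7 ]]
```

View pics/c4.png

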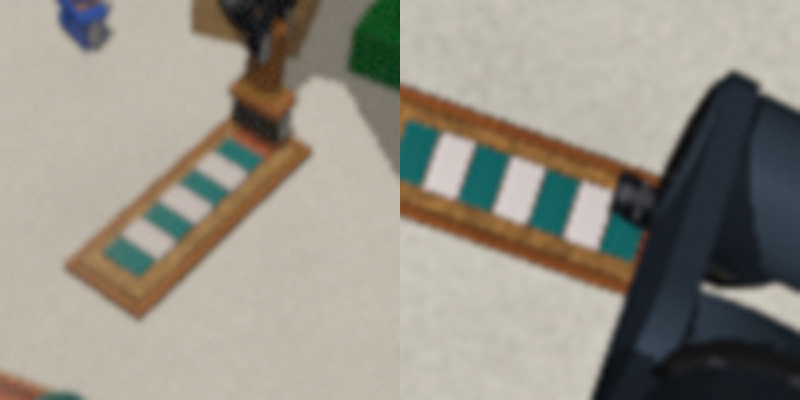

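Side crop: the tyre is over the terracotta tile at (262,120), lined up with the strip. Top crop: tiles 1 to 7 are ahead of the tool. The hanging baseline is Fz ≈ -2.6 N. I'll feel downward now.

Emit:
drive_tool(
  increments=[
    [255,-0.05,0,0.3,0,0,0],
    [255,-0.05,0,0.6,0,0,0],
    [255,-0.05,0,0.8,0,0,0],
    [255,-0.05,0,0.88,0,0,0],
    [255,-0.05,0,0.94,0,0,0],
    [255,-0.05,0,0.94,0,0,0],
  ],
)

```text
t: 7.95
tcp_pos: [0.4943, -0.1186, 0.1012]
tool_rot: [0.985, -0.17, -0.0, -0.0]
force: [-0.6, -0.6, -3.6]
finger_gap: 0.264
```

Emit:
drive_tool(
  increments=[
    [255,0,0,0.035,0,0,0],
    [255,0,0,0.07,0,0,0],
    [255,0,0,0.07,0,0,0],
  ],
)

```text
t: 8.25
tcp_pos: [0.4943, -0.1186, 0.1006]
tool_rot: [0.985, -0.17, 0.0, 0.0]
force: [0.1, 0.2, -2.9]
finger_gap: 0.268
```

Emit:
drive_tool(
  increments=[
    [255,0,0,0.04,0,0,0],
    [255,0,0,0.08,0,0,0],
    [255,0,0,0.08,0,0,0],
  ],
)

```text
t: 8.55
tcp_pos: [0.4942, -0.1186, 0.0998]
tool_rot: [0.985, -0.17, -0.0, -0.0]
force: [0.7, 1.1, -2.7]
finger_gap: 0.266
```

Emit:
drive_tool(
  increments=[
    [255,0,0,0.04,0,0,0],
    [255,0,0,0.08,0,0,0],
    [255,0,0,0.08,0,0,0],
  ],
)

```text
t: 8.85
tcp_pos: [0.4942, -0.1186, 0.0989]
tool_rot: [0.985, -0.17, -0.0, -0.0]
force: [-0.1, -0.5, -3.2]
finger_gap: 0.267
```

Emit:
drive_tool(
  increments=[
    [255,0,0,0.04,0,0,0],
    [255,0,0,0.08,0,0,0],
    [255,0,0,0.08,0,0,0],
  ],
)

```text
t: 9.15
tcp_pos: [0.4943, -0.1186, 0.0984]
tool_rot: [0.985, -0.17, 0.0, 0.0]
force: [-0.2, 0.5, -1.2]
finger_gap: 0.272
```

Emit:
drive_tool(
  increments=[
    [255,0,0,0.02,0,0,0],
    [255,0,0,0.04,0,0,0],
    [255,0,0,0.04,0,0,0],
  ],
)

```text
t: 9.45
tcp_pos: [0.4944, -0.1187, 0.0982]
tool_rot: [0.985, -0.17, 0.0, 0.0]
force: [-1.2, 0.5, 2.6]
finger_gap: 0.267
```

Contact at TCP z ≈ 0.0984, stiffness about 10 N/mm. I'll press up to about 14 N.

Emit:
drive_tool(
  increments=[
    [255,0,0,0.03,0,0,0],
    [255,0,0,0.06,0,0,0],
    [255,0,0,0.08,0,0,0],
    [255,0,0,0.08,0,0,0],
  ],
)

```text
t: 9.85
tcp_pos: [0.4945, -0.1187, 0.0978]
tool_rot: [0.985, -0.17, 0.0, 0.0]
force: [-1.4, 1.3, 7.8]
finger_gap: 0.265
```

Emit:
drive_tool(
  increments=[
    [255,0,-0.05,0.02,0,0,0],
    [255,0,-0.2,0.05,0,0,0],
    [255,0,-0.42,0.05,0,0,0],
    [255,0,-0.64,0.05,0,0,0],
  ],
)

```text
t: 10.25
tcp_pos: [0.4966, -0.1129, 0.0977]
tool_rot: [0.985, -0.17, 0.0, 0.0]
force: [-2.5, 0.5, 10.9]
finger_gap: 0.262
```

Emit:
drive_tool(
  increments=[
    [255,0,-0.22,0,0,0,0],
    [255,0,-0.44,0,0,0,0],
    [255,0,-0.66,0,0,0,0],
    [255,0,-0.88,0,0,0,0],
  ],
)

```text
t: 10.65
tcp_pos: [0.4991, -0.1064, 0.0978]
tool_rot: [0.986, -0.169, 0.0, 0.002]
force: [-4.7, -5.2, 12.1]
finger_gap: 0.265
```

Emit:
drive_tool(
  increments=[
    [255,0,-0.22,0,0,0,0],
    [255,0,-0.44,0,0,0,0],
    [255,0,-0.66,0,0,0,0],
    [255,0,-0.88,0,0,0,0],
  ],
)

```text
t: 11.05
tcp_pos: [0.5025, -0.0963, 0.0976]
tool_rot: [0.985, -0.17, 0.0, 0.0]
force: [-2.3, 0.1, 10.1]
finger_gap: 0.266
```

Emit:
drive_tool(
  increments=[
    [255,0,-0.22,0.01,0,0,0],
    [255,0,-0.44,0.02,0,0,0],
    [255,0,-0.66,0.02,0,0,0],
    [255,0,-0.88,0.02,0,0,0],
    [255,0,-1.1,0.02,0,0,0],
  ],
)

```text
t: 11.55
tcp_pos: [0.5062, -0.0859, 0.0975]
tool_rot: [0.985, -0.17, 0.0, 0.0]
force: [-2.4, -0.4, 10.7]
finger_gap: 0.266
```

Emit:
drive_tool(
  increments=[
    [255,0,-0.22,0.005,0,0,0],
    [255,0,-0.44,0.01,0,0,0],
    [255,0,-0.66,0.015,0,0,0],
    [255,0,-0.88,0.02,0,0,0],
    [255,0,-1.1,0.02,0,0,0],
    [255,0,-1.32,0.02,0,0,0],
  ],
)

```text
t: 12.15
tcp_pos: [0.5105, -0.0737, 0.0975]
tool_rot: [0.985, -0.17, 0.0, 0.0]
force: [-2.5, -0.1, 11.7]
finger_gap: 0.265
```

Emit:
drive_tool(
  increments=[
    [255,0,-0.22,0,0,0,0],
    [255,0,-0.44,0.005,0,0,0],
    [255,0,-0.66,0.005,0,0,0],
    [255,0,-0.88,0.01,0,0,0],
    [255,0,-1.1,0.01,0,0,0],
    [255,0,-1.32,0.015,0,0,0],
  ],
)

```text
t: 12.75
tcp_pos: [0.5151, -0.061, 0.0974]
tool_rot: [0.985, -0.17, 0.0, 0.0]
force: [-3.1, -0.4, 12.1]
finger_gap: 0.26
```

Emit:
drive_tool(
  increments=[
    [255,0,-0.22,0,0,0,0],
    [255,0,-0.44,0.005,0,0,0],
    [255,0,-0.66,0.005,0,0,0],
    [255,0,-0.88,0.01,0,0,0],
    [255,0,-1.1,0.01,0,0,0],
    [255,0,-1.32,0.01,0,0,0],
    [255,0,-1.54,0.015,0,0,0],
  ],
)

```text
t: 13.45
tcp_pos: [0.5202, -0.0465, 0.0974]
tool_rot: [0.985, -0.17, 0.0, 0.0]
force: [-2.4, 0.1, 13.4]
finger_gap: 0.264
```

Load is about 16 N; I'll hold z level now.

Emit:
drive_tool(
  increments=[
    [255,0,-0.22,0,0,0,0],
    [255,0,-0.44,0,0,0,0],
    [255,0,-0.66,0,0,0,0],
    [255,0,-0.88,0,0,0,0],
    [255,0,-1.1,0,0,0,0],
    [255,0,-1.32,0,0,0,0],
    [255,0,-1.54,0,0,0,0],
  ],
)

```text
t: 14.15
tcp_pos: [0.5248, -0.0334, 0.0974]
tool_rot: [0.986, -0.169, -0.0, 0.002]
force: [-5.0, -5.9, 12.9]
finger_gap: 0.263
```

Emit:
drive_tool(
  increments=[
    [255,0,-0.22,0,0,0,0],
    [255,0,-0.44,0,0,0,0],
    [255,0,-0.66,0,0,0,0],
    [255,0,-0.88,0,0,0,0],
    [255,0,-1.1,0,0,0,0],
    [255,0,-1.32,0.005,0,0,0],
    [255,0,-1.54,0.005,0,0,0],
  ],
)

```text
t: 14.85
tcp_pos: [0.5306, -0.0174, 0.0975]
tool_rot: [0.985, -0.17, 0.0, 0.0]
force: [-2.5, -0.1, 13.4]
finger_gap: 0.265
```

Emit:
drive_tool(
  increments=[
    [255,0,-0.22,-0.005,0,0,0],
    [255,0,-0.44,-0.01,0,0,0],
    [255,0,-0.66,-0.01,0,0,0],
    [255,0,-0.88,-0.01,0,0,0],
    [255,0,-1.1,-0.01,0,0,0],
    [255,0,-1.32,-0.01,0,0,0],
    [255,0,-1.54,-0.01,0,0,0],
  ],
)

```text
t: 15.55
tcp_pos: [0.5349, -0.005, 0.0975]
tool_rot: [0.986, -0.169, -0.0, 0.002]
force: [-4.8, -6.1, 13.8]
finger_gap: 0.265
```

Emit:
drive_tool(
  increments=[
    [255,0,-0.22,-0.005,0,0,0],
    [255,0,-0.44,-0.01,0,0,0],
    [255,0,-0.66,-0.01,0,0,0],
    [255,0,-0.88,-0.01,0,0,0],
    [255,0,-1.1,-0.01,0,0,0],
    [255,0,-1.32,-0.01,0,0,0],
    [255,0,-1.54,-0.01,0,0,0],
  ],
)

```text
t: 16.25
tcp_pos: [0.5409, 0.0118, 0.0977]
tool_rot: [0.985, -0.17, 0.0, 0.0]
force: [-3.4, -1.1, 12.4]
finger_gap: 0.265
```

Emit:
drive_tool(
  increments=[
    [255,0,-0.22,0,0,0,0],
    [255,0,-0.44,0,0,0,0],
    [255,0,-0.66,0,0,0,0],
    [255,0,-0.88,0,0,0,0],
    [255,0,-1.1,0,0,0,0],
    [255,0,-1.32,0,0,0,0],
    [255,0,-1.54,0,0,0,0],
  ],
)

```text
t: 16.95
tcp_pos: [0.5457, 0.0253, 0.0977]
tool_rot: [0.985, -0.17, 0.0, 0.001]
force: [-3.8, -1.1, 13.5]
finger_gap: 0.267
```

Emit:
drive_tool(
  increments=[
    [255,0,-0.22,0,0,0,0],
    [255,0,-0.44,0,0,0,0],
    [255,0,-0.66,0,0,0,0],
    [255,0,-0.88,0,0,0,0],
    [255,0,-1.1,0,0,0,0],
    [255,0,-1.32,0,0,0,0],
    [255,0,-1.54,0,0,0,0],
  ],
)

```text
t: 17.65
tcp_pos: [0.5512, 0.0409, 0.0977]
tool_rot: [0.985, -0.17, 0.0, 0.0]
force: [-3.3, 0.2, 13.0]
finger_gap: 0.27
```

Emit:
drive_tool(
  increments=[
    [255,0,-0.22,0,0,0,0],
    [255,0,-0.44,0,0,0,0],
    [255,0,-0.66,0,0,0,0],
    [255,0,-0.88,0,0,0,0],
    [255,0,-1.1,0,0,0,0],
    [255,0,-1.32,0,0,0,0],
    [255,0,-1.54,0,0,0,0],
  ],
)

```text
t: 18.35
tcp_pos: [0.5563, 0.0553, 0.0978]
tool_rot: [0.985, -0.17, 0.0, 0.0]
force: [-3.9, 0.1, 12.3]
finger_gap: 0.265
```

Emit:
drive_tool(
  increments=[
    [255,0,-0.22,0,0,0,0],
    [255,0,-0.44,0,0,0,0],
    [255,0,-0.66,0,0,0,0],
    [255,0,-0.88,0,0,0,0],
    [255,0,-1.05,0,0,0,0],
    [255,0,-1.15,0,0,0,0],
    [255,0,-1.15,0,0,0,0],
    [255,0,-1.15,0,0,0,0],
    [255,0,-1.15,0,0,0,0],
  ],
)

```text
t: 19.25
tcp_pos: [0.5603, 0.0664, 0.0978]
tool_rot: [0.985, -0.17, 0.0, -0.0]
force: [-2.7, 0.7, 12.9]
finger_gap: 0.265
```

Run:
```python
from h import *
plan([.555,-.307,.0975],0)
im=manip.snapshot("side");s=manip.sense();print(s["force"].round(1))
cv2.imwrite("pics/c5.png",cv2.resize(im[170:270,235:335,::-1],(600,600),interpolation=cv2.INTER_CUBIC))
```

```text
t 19.25 at [0.5603 0.0664 0.0978] shift [1.204e+01 3.536e+01 2.000e-02] turn [-0.0005 -0.0009 -0.3422] F [-2.7  0.7 12.9] gap 0.265
[-2.9  1.  12.8]
```

View pics/c5.png

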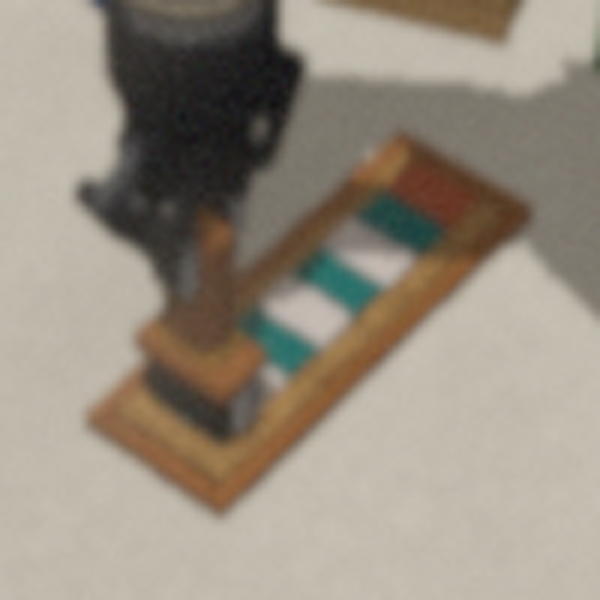

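Side crop: the tyre stands on tile 7 at (200,395), tiles 1 to 6 lie level with the terracotta tile and none looks cracked. Lifting off and carrying back.

Emit:
drive_tool(
  increments=[
    [255,0,0,-0.2,0,0,0],
    [255,0,0,-0.8,0,0,0],
    [255,0,0,-2,0,0,0],
    [255,0,0,-3.5,0,0,0],
    [255,0,0,-5,0,0,0],
    [255,0,0,-6.4,0,0,0],
    [255,0,0,-7.4,0,0,0],
    [255,0.5,1.5,-7.6,0,0,0],
    [255,1.3,4,-7.6,0,0,-0.03],
    [255,2.3,7,-7.6,0,0,-0.06],
    [255,3.3,10,-7.6,0,0,-0.09],
    [255,4.3,13,-7.6,0,0,-0.12],
    [255,5.4,16,-7.6,0,0,-0.15],
    [255,6.4,19,-7.6,0,0,-0.18],
    [255,7.5,22,-7.6,0,0,-0.21],
    [255,8.5,25,-7.6,0,0,-0.24],
    [255,9.5,28,-7.6,0,0,-0.27],
    [255,10.5,31,-7.6,0,0,-0.3],
    [255,11.4,33.5,-7.6,0,0,-0.33],
    [255,11.8,34.8,-7.6,0,0,-0.342],
  ],
)

```text
t: 21.3
tcp_pos: [0.5535, -0.3048, 0.1712]
tool_rot: [1.0, -0.001, -0.0, 0.0]
force: [0.6, 0.0, -1.9]
finger_gap: 0.262
```

Run:
```python
from h import *
plan([.5559,-.3066,.17],0)
```

```text
t 21.3 at [ 0.5535 -0.3048  0.1712] shift [0.24 0.18 0.12] turn [ 0.0008  0.0006 -0.0022] F [ 0.6  0.  -1.9] gap 0.262
```

Emit:
drive_tool(
  increments=[
    [255,0.2,0.15,0,0,0,-0.002],
    [255,0.2,0.15,0,0,0,-0.002],
    [255,0.2,0.15,0,0,0,-0.002],
    [255,0.2,0.15,0,0,0,-0.002],
    [255,0.2,0.15,0,0,0,-0.002],
  ],
)

```text
t: 21.8
tcp_pos: [0.5566, -0.3016, 0.1721]
tool_rot: [1.0, 0.002, -0.0, -0.0]
force: [0.2, -0.9, -2.0]
finger_gap: 0.264
```

Run:
```python
from h import *
plan([.5559,-.3066,.17],0)
im=manip.snapshot("side")
cv2.imwrite("pics/c6.png",cv2.resize(im[80:180,260:360,::-1],(500,500),interpolation=cv2.INTER_CUBIC))
```

```text
t 21.8 at [ 0.5566 -0.3016  0.1721] shift [-0.07  0.5   0.21] turn [-0.0003  0.0002  0.0032] F [ 0.2 -0.9 -2. ] gap 0.264
```

View pics/c6.png

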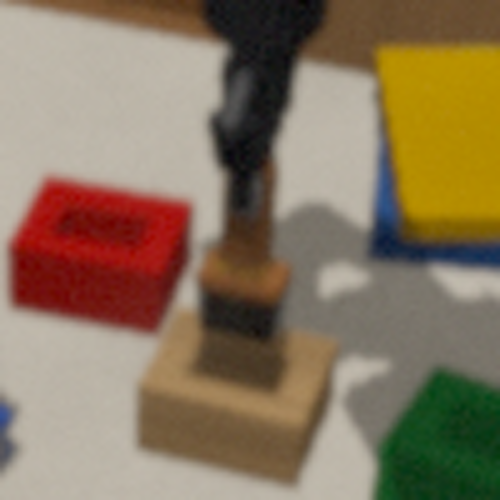

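Side crop: the roller is upright above the empty stand. It sits 5 mm short in y, so I correct that and then lower.

Emit:
drive_tool(
  increments=[
    [255,-0.07,0.25,0,0,0,0.003],
    [255,-0.07,0.5,0,0,0,0.003],
    [255,-0.07,0.5,0.5,0,0,0.003],
    [255,-0.07,0.5,1.2,0,0,0.003],
    [255,-0.07,0.5,1.5,0,0,0.003],
    [255,-0.07,0.5,1.5,0,0,0.003],
    [255,-0.07,0.5,1.5,0,0,0.003],
  ],
)

```text
t: 22.55
tcp_pos: [0.5557, -0.3077, 0.1566]
tool_rot: [1.0, -0.001, -0.0, -0.0]
force: [-0.3, -0.5, -2.8]
finger_gap: 0.263
```

Run:
```python
from h import *
plan([.5559,-.3066,.15],0)
```

```text
t 22.55 at [ 0.5557 -0.3077  0.1566] shift [ 0.02 -0.11  0.67] turn [-0.0003  0.0004 -0.0012] F [-0.3 -0.5 -2.8] gap 0.263
```

Emit:
drive_tool(
  increments=[
    [255,0.02,-0.1,0.4,0,0,-0.001],
    [255,0.02,-0.1,0.9,0,0,-0.001],
    [255,0.02,-0.1,1.4,0,0,-0.001],
    [255,0.02,-0.1,1.9,0,0,-0.001],
    [255,0.02,-0.1,2.4,0,0,-0.001],
    [255,0.02,-0.1,2.8,0,0,-0.001],
    [255,0.02,-0.1,3,0,0,-0.001],
    [255,0.02,-0.1,3,0,0,-0.001],
  ],
)

```text
t: 23.35
tcp_pos: [0.5557, -0.3067, 0.1265]
tool_rot: [1.0, -0.0, -0.0, -0.0]
force: [0.9, -0.1, -2.6]
finger_gap: 0.267
```

Free entry. Lowering on toward the floor (TCP about 0.088).

Emit:
drive_tool(
  increments=[
    [255,0,0,0.4,0,0,0],
    [255,0,0,0.9,0,0,0],
    [255,0,0,1.4,0,0,0],
    [255,0,0,1.9,0,0,0],
    [255,0,0,2.4,0,0,0],
    [255,0,0,2.9,0,0,0],
    [255,0,0,3.3,0,0,0],
    [255,0,0,3.55,0,0,0],
    [255,0,0,3.6,0,0,0],
    [255,0,0,3.6,0,0,0],
  ],
)

```text
t: 24.35
tcp_pos: [0.556, -0.3068, 0.0909]
tool_rot: [1.0, -0.0, 0.0, 0.0]
force: [0.3, 0.5, -2.9]
finger_gap: 0.265
```

Emit:
drive_tool(
  increments=[
    [255,0,0,0.08,0,0,0],
    [255,0,0,0.16,0,0,0],
    [255,0,0,0.23,0,0,0],
    [255,0,0,0.29,0,0,0],
    [255,0,0,0.29,0,0,0],
  ],
)

```text
t: 24.85
tcp_pos: [0.556, -0.3068, 0.0881]
tool_rot: [1.0, -0.0, 0.0, 0.0]
force: [1.3, -0.5, -2.8]
finger_gap: 0.266
```

Emit:
drive_tool(
  increments=[
    [255,0,0,0.02,0,0,0],
    [255,0,0,0.04,0,0,0],
    [255,0,0,0.06,0,0,0],
    [255,0,0,0.06,0,0,0],
  ],
)

```text
t: 25.25
tcp_pos: [0.5561, -0.307, 0.0879]
tool_rot: [1.0, -0.0, 0.0, 0.0]
force: [-0.7, 0.1, 1.1]
finger_gap: 0.264
```

On the floor at about 4 N. Releasing gently.

Emit:
drive_tool(
  increments=[
    [255,0,0,-0.02,0,0,0],
    [255,0,0,-0.02,0,0,0],
    [255,0,0,-0.02,0,0,0],
    [170,0,0,-0.02,0,0,0],
    [160,0,0,-0.02,0,0,0],
    [140,0,0,-0.02,0,0,0],
    [110,0,0,-0.02,0,0,0],
    [70,0,0,-0.02,0,0,0],
    [30,0,0,-0.02,0,0,0],
    [0,0,0,-0.02,0,0,0],
    [0,0,0,-0.02,0,0,0],
    [0,0,0,-0.02,0,0,0],
    [0,0,0,-0.02,0,0,0],
  ],
  force=20,
)

```text
t: 26.55
tcp_pos: [0.5559, -0.3068, 0.0877]
tool_rot: [1.0, -0.0, -0.0, -0.0]
force: [-0.0, -0.6, -0.4]
finger_gap: 0.997
```

Emit:
drive_tool(
  increments=[
    [0,0,0,-0.5,0,0,0],
    [0,0,0,-2,0,0,0],
    [0,0,0,-4,0,0,0],
    [0,0,0,-6,0,0,0],
    [0,0,0,-8,0,0,0],
    [0,0,0,-10,0,0,0],
    [0,0,0,-12,0,0,0],
    [0,-4,3,-13,0,0,0],
    [0,-8,6,-13,0,0,0],
    [0,-12,10,-13,0,0,0],
    [0,-16,14,-13,0,0,0],
    [0,-18,17,-13,0,0,0],
    [0,-20,19,-13,0,0,0],
    [0,-20,19,-13,0,0,0],
    [0,-20,19,-13,0,0,0],
  ],
)

```text
t: 28.05
tcp_pos: [0.3556, -0.4971, 0.2187]
tool_rot: [1.0, -0.001, 0.0, 0.0]
force: [0.2, 0.6, 0.9]
finger_gap: 0.999
```

Run:
```python
from h import *
s=manip.sense();print(s["t"],s["tcp_pos"],s["force"])
a=manip.snapshot("top")[...,::-1];b=manip.snapshot("side")[...,::-1]
A=cv2.resize(a[170:255,255:435],None,fx=4.4,fy=4.4,interpolation=cv2.INTER_CUBIC)
B=cv2.resize(b[110:260,240:340],(145,218));B=cv2.resize(b[110:180,280:340],None,fx=3.1,fy=3.1,interpolation=cv2.INTER_CUBIC);C=cv2.resize(b[190:255,245:330],None,fx=3.3,fy=3.3,interpolation=cv2.INTER_CUBIC)
D=cv2.resize(b[260:420,140:320],(250,216))
o=np.zeros((600,800,3),np.uint8);o[:A.shape[0],:A.shape[1]]=A
x=0
for i in(B,C,D): o[380:380+i.shape[0],x:x+i.shape[1]]=i[:220];x+=i.shape[1]+10
cv2.imwrite("pics/end.png",o)
d=cv2.absdiff(cv2.imread("pics/side0.png"),np.ascontiguousarray(b));print("tray mean diff",d[265:420,145:320].mean().round(2))
```

```text
28.05 [ 0.35556463 -0.49711619  0.21865175] [0.18319999 0.64748862 0.91449644]
tray mean diff 4.57
```

View pics/end.png

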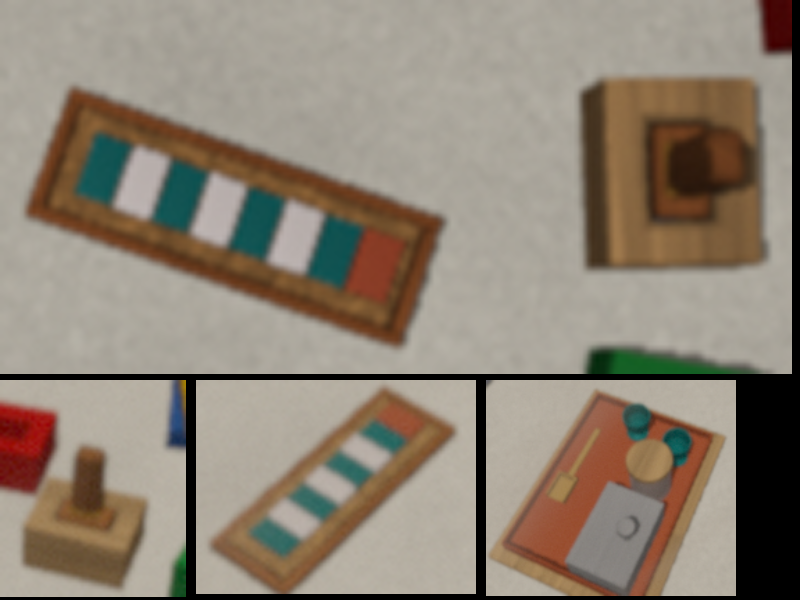

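The final picture shows the roller upright in its stand at (710,165), the strip intact and even, and the tray unchanged. I'll make a quick check of the tile sinking, then hand in.

Run:
```python
from h import *
b=np.ascontiguousarray(manip.snapshot("side")[...,::-1])
for img in(cv2.imread("pics/side0.png"),b):
    h=cv2.cvtColor(img[190:260,245:330],cv2.COLOR_BGR2HSV);m=cv2.inRange(h,(75,60,30),(100,255,255))
    k,l,st,ce=cv2.connectedComponentsWithStats(m);print([(ce[i]+[245,190]).round(2).tolist() for i in range(1,k) if st[i,4]>15])
manip.sign_off()
```

```text
[[301.51, 206.25], [291.02, 215.76], [280.2, 225.98], [268.45, 236.57]]
[[301.45, 206.77], [290.98, 216.59], [280.07, 226.69], [268.49, 237.24]]
the job is handed in; nothing more can be done
```

The tile strip is rolled in one pass, the roller is back upright in its bamboo stand, and the job is handed in at about 28 s of the 67 s allowed.

- **Rolling:** I felt for the terracotta tile, pressed, and rolled to tile 7 at 22 mm/s. The load at each reading was about 13 to 16.6 N; it was not sampled between readings. I held on tile 7 for about 0.4 s before lifting off.
- **Return:** The roller went into the pocket without touching the sides, was set down at about 4 N and released. The gripper then moved clear.
- **Tiles:** In the side view all four teal tiles (1, 3, 5 and 7) moved down 0.5 to 0.8 px; 3 mm of sinking should show as about 0.6 px. I did not measure the white tiles separately. They look level in the picture, and the roller's height stayed steady across them. No cracks are visible.
- **Other things:** The tray and its contents look unchanged.
- **Disagreements:** The two cameras differed by 4 to 9 mm in y when locating the stand and strip. I used values in between, and the grasp and the feel of the strip agreed with them.

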